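Nest the wedge-shaped parts trays on the welding bench

TASK

Tidy the welding bench: nest the two loose wedge-shaped steel trays in the wedge-shaped tray that is screwed to the bench, one on top of the other in either order, each turned so that its wide end lies over the wide end below and it sits fully home and level. Lower the trays in rather than dropping them, let go, and leave the rectangular tray, the tools and everything else where they are.

Things in the scene. Friction and masses are not known exactly. Their poses are not given: they have to be found in the camera images.
- tray_a_mid (a point): Loose wedge tray A, about 0.24 kg, upright; point at its centre, 25 above its underside. steel, open-topped, 134 long (x), 124 wide at the wide end (+x), 64 at the narrow end (-x), 50 high. Upper 28: upright flat-faced band 8 thick, to pinch from above, one finger inside, one outside. Lower 22: tapered foot, drawn in 11 at the shoulder, 16 at the bottom.
- tray_b_mid (a point): Loose wedge tray B, same shape and size as A; point at its centre, 25 above its underside, same axes. The band's mid-line on a long side is at x=0, y=+-43 (mid-length); that side slants 12.6 degrees in plan, its outward normal turned from +-y towards -x.
- fixed_tray_mid (a point): The wedge tray screwed to the bench, same shape and size as A but immovable; empty, two flat dark 20 mm screw heads inside. Point at its centre, 25 above the bench, same axes. An upper tray's foot enters its mouth with 3 clearance all round only when turned the same way; the upper band then sits on its rim, 28 higher, tray to tray.
- tray_a_wide (a point): Middle of the wide end's rim of tray A: 63 towards +x from its centre point, at rim height (25 above the centre point).
- tray_b_wide (a point): The same point of tray B.
- fixed_tray_wide (a point): The same point of the screwed-down tray.
- tray_a: Tray A again, with the same axes, origin at the centre of its underside.
- tray_b: Tray B again, with the same axes, origin at the centre of its underside.
- square_tray: Bystander: rectangular steel tray 140 (x) by 90 by 50 high, same make, does not fit the wedge trays; origin at the centre of its underside. Not to be moved.
- chipping_hammer: Bystander: welder's chipping hammer, 200 long along x, head at +x reaching 65 to +y and 43 to -y, 28 high; origin under the handle.
- corner_magnet: Bystander: red triangular holding magnet, legs 110, 22 high; origin under the middle of one leg (along x).
- wire_brush: Bystander: wooden wire brush 180 long along x, 36 high; origin under its middle.
- paste_tin: Bystander: closed tin, 64 diameter, 65 high; origin under its centre.

How it is judged (in metres and radians):
On the way:
1. one wedge tray sits fully home in the screwed-down tray, wide end over wide end (((horizontal distance between tray_a_mid and fixed_tray_mid below 0.006 m and horizontal distance between tray_a_wide and fixed_tray_wide below 0.008 m and z of tray_a_mid in the frame of fixed_tray_mid between 0.025 and 0.031 m and angle between tray_a_mid's own z axis and vertical below 0.05 rad) or (horizontal distance between tray_b_mid and fixed_tray_mid below 0.006 m and horizontal distance between tray_b_wide and fixed_tray_wide below 0.008 m and z of tray_b_mid in the frame of fixed_tray_mid between 0.025 and 0.031 m and angle between tray_b_mid's own z axis and vertical below 0.05 rad))), for 0.2 s.
At the end, for the whole second after the job is handed in: One loose wedge tray is fully home in the screwed-down tray and the other fully home in that one (either order): each 28 mm (25 to 31) above the tray below, centres within 6 mm and wide ends within 8 mm of each other in plan, level within 0.05 rad, and both at rest (((horizontal distance between tray_a_mid and fixed_tray_mid below 0.006 m and horizontal distance between tray_a_wide and fixed_tray_wide below 0.008 m and z of tray_a_mid in the frame of fixed_tray_mid between 0.025 and 0.031 m and angle between each of tray_a_mid, tray_b_mid's own z axis and vertical below 0.05 rad and horizontal distance between tray_b_mid and tray_a_mid below 0.006 m and horizontal distance between tray_b_wide and tray_a_wide below 0.008 m and z of tray_b_mid in the frame of tray_a_mid between 0.025 and 0.031 m) or (horizontal distance between tray_b_mid and fixed_tray_mid below 0.006 m and horizontal distance between tray_b_wide and fixed_tray_wide below 0.008 m and z of tray_b_mid in the frame of fixed_tray_mid between 0.025 and 0.031 m and angle between each of tray_b_mid, tray_a_mid's own z axis and vertical below 0.05 rad and horizontal distance between tray_a_mid and tray_b_mid below 0.006 m and horizontal distance between tray_a_wide and tray_b_wide below 0.008 m and z of tray_a_mid in the frame of tray_b_mid between 0.025 and 0.031 m)) and linear speed of each of tray_a, tray_b below 0.02 m/s and angular speed of each of tray_a, tray_b below 0.1 rad/s); the robot touches nothing.
It fails at once if a wedge tray falls freely (untouched by the fingers, over 0.7 m/s: a drop of some 25 mm) ((linear speed of tray_a above 0.7 m/s and contact force between the fingers and tray_a below 0.1 N) or (linear speed of tray_b above 0.7 m/s and contact force between the fingers and tray_b below 0.1 N)).
It fails at once if a bystander (the rectangular tray, the chipping hammer, the corner magnet, the wire brush, the paste tin) is moved more than 30 mm (distance of any of square_tray, chipping_hammer, corner_magnet, wire_brush, paste_tin from where it was at the start of the episode above 0.03 m).
It also fails if it takes over 64 s, if anything falls off the work surface, if the arm or the gripper's body presses on something with over 40 N, if the wrist force passes 120 N, or if a joint passes its speed limit or range.

ROBOT

A 6-joint arm with a two-finger parallel gripper is mounted at the origin on the work surface. World frame = base frame: x ahead of the robot, y to its left, z up, the work surface at z = 0. Lengths are in mm, angles in rad, forces in N, time in s.
With the tool pointing down it reaches from about 350 to 975 mm from the base axis. Payload 7.1 kg.
Tool frame: the origin (TCP) lies at the very end of the fingers, on their centre line; the grasp point (between the pads) lies 19 mm behind it; z points along the fingers, y is the direction in which the jaws open and shut (so a half turn about z gives the same grasp; the last joint's range is limited). The gripper opens to 88 mm and grips with 3 to 60 N. Pads are 20 mm wide; open, the fingers measure 115 mm over their backs; the gripper's body (75 mm by 178 mm) begins 61 mm behind the grasp point.
Start: joints at [-1.262, 0.423, 1.63, -0, 1.089, -0.019], TCP at [201.243, -591.698, 222.675] pointing down, gripper open.
Joint ranges: [-3, 3], [-0.9, 2.11], [0.09, 2.58], [-1.31, 4.45], [0.11, 2.69], [-2.54, 2.54]. Speed limits (rad/s): [2.39, 2.39, 3.01, 3.14, 3.14, 3.14].

INTERFACE

Orientations are given as a rotation vector (axis times angle).
In Python, from workcell import monitor, vision, order, find_in, regions_of, place_of gives the robot as it stands. The module is installed in compiled form; this text tells all that it offers.
- The arm moves only by the tool carry_out, never from a script. Its argument "targets" is a list of rows, each a list of 3 entries, a list of its own where there are three numbers: the turn, a rotation vector about the world's x, y, z in degrees, then the shift along the world's x, y, z in mm, then the finger opening in mm, from 0 to 87.8. In form: [[[rx, ry, rz], [x, y, z], hand], ...]. A call has 1 to 10 rows; each row is the pose to reach, as a shift and turn from the pose commanded when the call began; what a row does not reach only later rows make up. A row lasts 1/12 s, in which the tool goes at most 41.7 mm and 7.16 degrees, less where a joint would pass 70% of its speed; a pose out of reach is approached as far as the arm can. A call with a gripper value outside its range is refused whole. The fingers move at their own pace and stop on an object; the grip force is fixed at half the most. Time passes only in rows, so rows that repeat a pose let the fingers close. It gives the time, the measured TCP pose, the force and the opening at its end, in the units of the state.
- monitor.get_obs(): the state, without advancing time (a new reading comes with each control period).
- vision.get_image(name): name is "scene" or "side" or "wrist"; returns the picture (400x640x3 uint8, red, green, blue); there is no depth.
- vision.camera_model(name): a dict with "K" (3x3 intrinsics, pixels), "rvec" (rotation vector, rad) and "tvec" (3), from world to camera coordinates, as OpenCV has them. Camera axes: x right, y down, z forward; pixel columns grow to the right and rows downward; lengths in mm; the calibration is good to about 2 mm. The wrist camera is an equidistant fisheye: a pixel r from the principal point sees the ray r / f radians off the axis. A picture is of the moment at which its call begins: read the wrist's pose just before it. camera_model takes no time and is no camera call; for the wrist camera it gives the pose at the moment of the call.
- order.close_job(): hands the job in, once; it reports no verdict.
Trained networks look in the newest picture that a camera, given by its name, has taken for a name from the list of things; names that differ only in an ending like _2 or _b are one class to them, and where a whole thing is asked for, a point or a joint stands for the part that bears it (a point fixed in the world has none). Each returns a list of dicts, best first, with "confidence" (0 to 1); they miss things now and then, are a little off and sometimes report something else, mostly with a low value. They report only what shows in the picture. A call takes as long as a camera call.
- find_in(query, camera): "point" ([x, y, z] in mm, in the coordinates of the camera as it stood for that picture, good to about 4 mm: the middle of the surface that is visible of it).
- regions_of(query, camera): "mask" (400x640 bool, what is visible of it).
- place_of(query, camera): "point" ([x, y, z] in mm, in the coordinates of the camera as it stood for that picture, good to about 4 mm: a listed point, or the origin of a listed thing).
The state is a dict: "t": time; "qpos": joint angles; "qvel": joint speeds; "joint_torque": joint torques, N m; "ee_pos": TCP position; "orientation": TCP orientation; "ft_force": force on the tool from outside, world axes, zero at the start; "moment": the same for the moment, N m; "width": finger opening in mm.
Only numpy, scipy, OpenCV 4.12 (cv2) and the standard library are available. Lean on these libraries where they do the work, as an engineer would, in place of code of your own. Each camera call takes 0.05 s, during which the arm holds its last target.

## Working session

There is one attempt and no reset: what is moved stays moved. The work goes in short steps, Python scripts to look and compute and a tool call to move; the robot and the scene stay as the last step left them, time stands still between calls to the robot, and variables do not carry over. Pictures are saved under pics/ and viewed, and the job is handed in when it is done.

Besides the shell and the picture viewer there is one more tool, called after ">>>" in YAML: its name, and indented under it one key for each argument. carry_out: Moves the arm, as the interface text tells. Its arguments: {"type":"object","properties":{"targets":{"type":"array","items":{"type":"array"}}},"required":["targets"]}

```bash
mkdir -p pics
cat > h.py <<'E'
import numpy as np,cv2
from workcell import monitor,vision,order,find_in,regions_of,place_of
def cam(n):
    m=vision.camera_model(n);R=cv2.Rodrigues(np.array(m['rvec'],float))[0];return np.array(m['K'],float),R,np.array(m['tvec'],float).ravel()
def toW(p,n,c=None):
    K,R,t=c or cam(n);return R.T@(np.array(p,float)-t)
def proj(P,n,c=None):
    K,R,t=c or cam(n);q=R@np.array(P,float)+t;
    if n=='wrist':
        r=np.hypot(q[0],q[1]);th=np.arctan2(r,q[2]);d=q[:2]/max(r,1e-9)*th
        return np.array([K[0,0]*d[0]+K[0,2],K[1,1]*d[1]+K[1,2]])
    q=K@q;return q[:2]/q[2]
def ray(u,n,c=None):
    K,R,t=c or cam(n);x=(u[0]-K[0,2])/K[0,0];y=(u[1]-K[1,2])/K[1,1]
    if n=='wrist':
        th=np.hypot(x,y);d=np.array([np.sin(th)*x/max(th,1e-9),np.sin(th)*y/max(th,1e-9),np.cos(th)])
    else: d=np.array([x,y,1.])
    return -R.T@t,R.T@d
def atz(u,z,n,c=None):
    o,d=ray(u,n,c);return o+d*(z-o[2])/d[2]
def snap(n,f):
    im=vision.get_image(n);cv2.imwrite('pics/'+f+'.png',im[:,:,::-1]);return im
E
python3 - <<'E'
from h import *
print(monitor.get_obs())
for n in ['scene','side','wrist']:
    snap(n,n+'0'); print(n,cam(n))
    for q in ['tray_a_mid','tray_a_wide','fixed_tray_mid','fixed_tray_wide','square_tray','paste_tin','chipping_hammer','wire_brush','corner_magnet']:
        r=place_of(q,n)
        print(n,q,[(np.round(toW(k['point'],n)),round(k['confidence'],2)) for k in r])
E
```

```text
{'t': 0.0, 'qpos': array([-1.26199158e+00,  4.23823453e-01,  1.63069107e+00,  2.58594328e-09,
        1.08860062e+00, -1.89971484e-02]), 'qvel': array([-5.91952883e-04, -8.61853660e-05,  1.62491685e-04, -5.72920006e-04,
       -1.49214526e-04, -5.82146580e-04]), 'joint_torque': array([-2.17804845e-03, -5.44633698e+01, -2.73666877e+01,  6.41845074e-02,
        2.28467421e-02, -1.36342119e-04]), 'ee_pos': array([ 201.0828753 , -591.17882725,  221.91213584]), 'orientation': array([-3.09800355e+00, -5.12361909e-01,  3.45159283e-04]), 'ft_force': array([-0.07841164,  0.45346151, -0.64977279]), 'moment': array([-0.02865131, -0.0210055 , -0.01133452]), 'width': 87.52648306461876}
scene (array([[472.8327621 ,   0.        , 322.33344494],
       [  0.        , 472.8327621 , 192.60999189],
       [  0.        ,   0.        ,   1.        ]]), array([[-0.11035638,  0.99387947,  0.00500657],
       [ 0.74683152,  0.08624682, -0.65939682],
       [-0.65579277, -0.06902958, -0.7517784 ]]), array([  28.93067627, -368.77859042, 1802.10829664]))
scene tray_a_mid [(array([484., 339.,  26.]), 0.95)]
sce
[... 1293 characters left out ...]
wire_brush [(array([358., 132.,   1.]), 0.92)]
side corner_magnet [(array([ 717., -197.,   -2.]), 0.95)]
wrist (array([[309.70691629,   0.        , 320.08013008],
       [  0.        , 309.70691629, 200.9432053 ],
       [  0.        ,   0.        ,   1.        ]]), array([[ 3.22200377e-01, -9.46671473e-01,  1.96864464e-04],
       [-9.09066750e-01, -3.09343537e-01,  2.79113273e-01],
       [-2.64167675e-01, -9.01093648e-02, -9.60258164e-01]]), array([-625.23778087,  -33.56442782,  390.1106706 ]))
wrist tray_a_mid []
wrist tray_a_wide []
wrist fixed_tray_mid []
wrist fixed_tray_wide []
wrist square_tray []
wrist paste_tin []
wrist chipping_hammer []
wrist wire_brush []
wrist corner_magnet []
```

View pics/scene0.png

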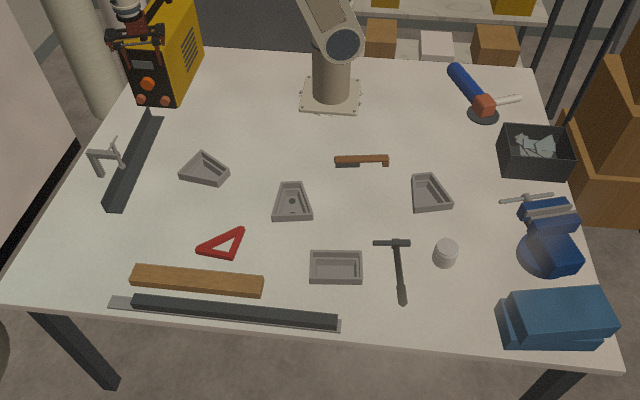

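View pics/side0.png

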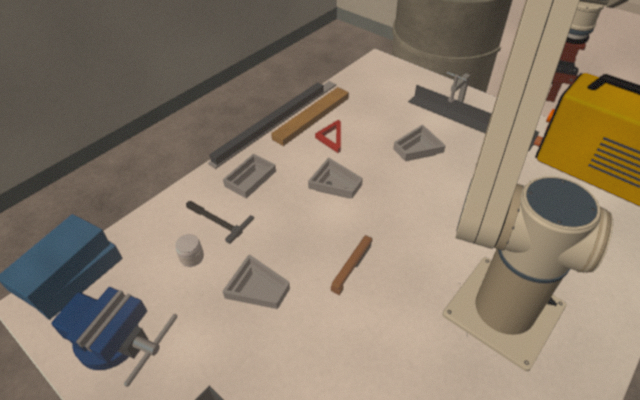

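View pics/wrist0.png

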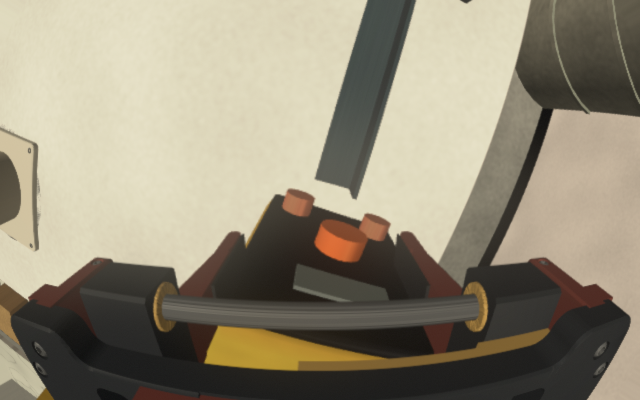

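The scene picture shows the screwed tray, with two dark heads, at about (292,202), and the loose wedge trays at (205,168) and (432,192). The rectangular tray is at (335,267) and the tin at (446,253). The wrist picture shows only the welder and an angle bar.

Next I'll get a rough fit of the trays from the masks.

```bash
cat >> h.py <<'E'
from scipy.optimize import least_squares
# model outline points: rim outer
def trap(inset=0):
    L=67; s=30/134; c=np.hypot(1,s)
    f=lambda x:47+s*x-inset*c
    xa,xb=-L+inset,L-inset
    return np.array([[xb,f(xb)],[xa,f(xa)],[xa,-f(xa)],[xb,-f(xb)]])
def place(xy,z,p):
    c,s=np.cos(p[2]),np.sin(p[2]);R=np.array([[c,-s],[s,c]])
    q=xy@R.T+p[:2];return np.c_[q,np.full(len(q),z)]
def hullpts(p,z0=0):
    return np.r_[place(trap(),z0+50,p),place(trap(),z0+22,p),place(trap(11),z0+22,p),place(trap(16),z0,p)]
E
python3 - <<'E'
from h import *
import pickle
M={}
for n in ['scene','side']:
    vision.get_image(n)
    for q in ['tray_a','fixed_tray_mid','square_tray']:
        for r in regions_of(q,n):
            m=r['mask'];ys,xs=np.nonzero(m);print(n,q,round(r['confidence'],2),m.sum(),xs.mean().round(1),ys.mean().round(1))
            M.setdefault(n,[]).append(m)
pickle.dump(M,open('m.pkl','wb'))
o=monitor.get_obs();print(o['t'])
from scipy.spatial.transform import Rotation as Ro
R=Ro.from_rotvec(o['orientation']).as_matrix();print(R.round(3));K,Rc,t=cam('wrist');print(-Rc.T@t)
E
```

```text
scene tray_a 0.87 1241 203.9 170.2
scene tray_a 0.61 1372 429.0 194.1
scene fixed_tray_mid 0.6 582 360.4 160.0
scene fixed_tray_mid 0.56 1347 291.6 202.9
scene square_tray 0.68 1838 335.6 266.8
side tray_a 0.83 2261 256.7 285.1
side tray_a 0.76 1243 418.2 145.2
side fixed_tray_mid 0.61 1372 335.2 180.3
side square_tray 0.75 1250 249.5 175.9
1.9
[[ 0.947  0.322 -0.   ]
 [ 0.322 -0.947  0.   ]
 [ 0.    -0.    -1.   ]]
[ 273.99424851 -567.12577166  384.09169259]
```

Run:
```python
from h import *
import pickle
from scipy.optimize import minimize
M=pickle.load(open('m.pkl','rb'))
cs={n:cam(n) for n in M}
S=4
def cost(p,ms):
    tot=0
    for n,m in ms.items():
        P=np.array([proj(X,n,cs[n]) for X in hullpts(p)])
        h=cv2.convexHull((P*S+S/2).astype(np.float32)).astype(np.int32)
        a=np.zeros((400*S,640*S),np.uint8);cv2.fillConvexPoly(a,h,1)
        a=cv2.resize(a.astype(np.float32),(640,400),interpolation=cv2.INTER_AREA)
        tot+=np.abs(a-m).sum()/m.sum()
    return tot
for name,ms,xy in [('L',{'scene':M['scene'][0],'side':M['side'][1]},(473,-346)),('R',{'scene':M['scene'][1],'side':M['side'][0]},(483,338)),('F',{'scene':M['scene'][3],'side':M['side'][2]},(563,-60))]:
    best=min(((cost((*xy,a),ms),a) for a in np.arange(-np.pi,np.pi,.26)))
    r=minimize(cost,[*xy,best[1]],args=(ms,),method='Nelder-Mead',options=dict(initial_simplex=np.array([[*xy,best[1]],[xy[0]+8,xy[1],best[1]],[xy[0],xy[1]+8,best[1]],[*xy,best[1]+.15]])))
    print(name,r.x[:2].round(1),np.degrees(r.x[2]).round(1),r.fun.round(3))
```

```text
L [ 471.9 -345. ] -111.8 0.088
R [480.7 342.2] 15.8 0.095
F [562.1 -60.1] 11.3 0.111
```

>>> carry_out:
  targets:
    - [[0,0,0],[0,0,40],80]
    - [[0,0,0],[0,0,80],80]
    - [[0,0,36],[227,183,0],80]
    - [[0,0,36],[227,183,-50],80]
    - [[0,0,36],[227,183,-50],80]
    - [[0,0,36],[227,183,-50],80]
    - [[0,0,36],[227,183,-50],80]
    - [[0,0,36],[227,183,-50],80]
    - [[0,0,36],[227,183,-50],80]
    - [[0,0,36],[227,183,-50],80]

```text
t: 2.73
ee_pos: [429.9, -406.1, 171.2]
orientation: [-2.787, -1.446, -0.0]
ft_force: [-0.4, 0.1, -0.0]
width: 80.3
```

```bash
cat >> h.py <<'E'
def look(f,p0,z0=0):
    im=vision.get_image('wrist');c=cam('wrist')
    for q in ['tray_a_mid','tray_a_wide']:
        print(q,[(toW(k['point'],'wrist',c).round(1),round(k['confidence'],2)) for k in place_of(q,'wrist')])
    rs=regions_of('tray_a','wrist');print([(round(r['confidence'],2),r['mask'].sum()) for r in rs])
    import pickle;pickle.dump((im,c,[r['mask'] for r in rs]),open(f+'.pkl','wb'))
    d=im[:,:,::-1].copy()
    for ins,z in [(0,50),(8,50)]:
        P=np.array([proj(X,'wrist',c) for X in place(trap(ins),z+z0,p0)])
        cv2.polylines(d,[np.round(P*16).astype(np.int32)],True,(0,0,255),1,cv2.LINE_AA,4)
    cv2.imwrite('pics/'+f+'.png',d);o=monitor.get_obs();print(o['t'],o['ee_pos'],np.degrees(o['qpos']).round(1))
E
python3 -c "
from h import *
look('L1',(472,-345,np.radians(-111.8)))"
```

```text
tray_a_mid []
tray_a_wide []
[(0.65, np.int64(14499))]
2.9333 [ 428.50761782 -408.289922    172.43640973] [-44.8  25.   99.8  -0.   55.2  -9.6]
```

View pics/L1.png

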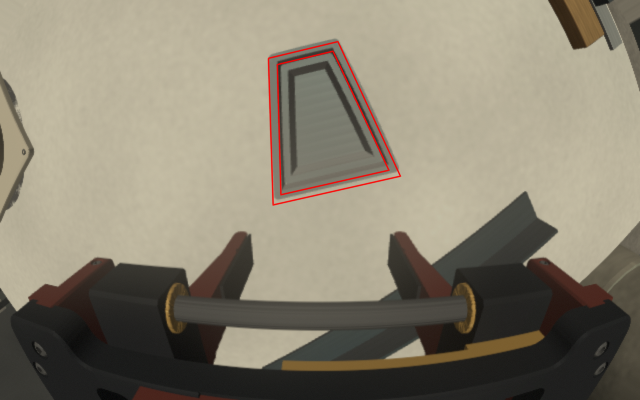

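```bash
cat >> h.py <<'E'
def dens(xy,k=12):
    return np.concatenate([xy[i]+(np.roll(xy,-1,0)[i]-xy[i])*np.linspace(0,1,k,endpoint=False)[:,None] for i in range(len(xy))])
def projA(X,c):
    K,R,t=c;q=X@R.T+t;r=np.hypot(q[:,0],q[:,1]);th=np.arctan2(r,q[:,2]);d=q[:,:2]/r[:,None]*th[:,None]
    return d*K[0,0]+K[:2,2]
def maskfit(m,c,p0,z0=0,S=4):
    from scipy.optimize import minimize
    def cost(p):
        P=projA(np.r_[place(dens(trap()),z0+50,p),place(dens(trap()),z0+22,p),place(dens(trap(16)),z0,p)],c)
        h=cv2.convexHull((P*S+S/2).astype(np.float32)).astype(np.int32)
        a=np.zeros((400*S,640*S),np.uint8);cv2.fillPoly(a,[h],1)
        a=cv2.resize(a.astype(np.float32),(640,400),interpolation=cv2.INTER_AREA)
        return np.abs(a-m).sum()/m.sum()
    p0=np.array(p0,float);s=np.array([p0,p0+[8,0,0],p0+[0,8,0],p0+[0,0,.1]])
    r=minimize(cost,p0,method='Nelder-Mead',options=dict(initial_simplex=s,xatol=.01,fatol=1e-5));return r.x,r.fun
def edgefit(im,c,p0,z0=0,outs=((0,50),(8,50)),sig=2.0,free=False):
    # maximise gradient magnitude along the rim's outer and inner outline, coarse to fine
    from scipy.optimize import minimize
    from scipy.ndimage import map_coordinates
    g=cv2.cvtColor(im,cv2.COLOR_RGB2GRAY).astype(np.float32);p=np.array(p0,float)
    for s in (4,2.5,1.2):
        b=cv2.GaussianBlur(g,(0,0),s)
        mag=np.hypot(cv2.Sobel(b,cv2.CV_32F,1,0),cv2.Sobel(b,cv2.CV_32F,0,1))
        def cost(p):
            v=0
            for ins,z in outs:
                P=projA(place(dens(trap(ins),40),z+z0,p),c);v-=np.sqrt(map_coordinates(mag,[P[:,1],P[:,0]],order=1)).mean()
            return v
        d=s*1.5;S0=np.array([p,p+[d,0,0],p+[0,d,0],p+[0,0,d/60]])
        r=minimize(cost,p,method='Nelder-Mead',options=dict(initial_simplex=S0));p=r.x
    return p,r.fun
def draw(f,im,c,p,z0=0):
    d=im[:,:,::-1].copy()
    for ins,z in [(0,50),(8,50)]:
        cv2.polylines(d,[np.round(projA(place(dens(trap(ins)),z+z0,p),c)*16).astype(np.int32)],True,(0,0,255),1,cv2.LINE_AA,4)
    cv2.imwrite('pics/'+f+'.png',d)
def show(p): return np.r_[p[:2].round(2),np.degrees(p[2]).round(2)]
E
python3 - <<'E'
from h import *
import pickle
im,c,ms=pickle.load(open('L1.pkl','rb'))
p,f=maskfit(ms[0],c,(472,-345,np.radians(-111.8)));print(show(p),f)
p2,f=edgefit(im,c,p);print(show(p2),f)
d=im.copy();draw('L1f',im,c,p2)
i=cv2.imread('pics/L1f.png')[20:230,220:440];cv2.imwrite('pics/L1f.png',cv2.resize(i,None,fx=2.8,fy=2.8))
E
```

```text
[ 474.2  -342.26 -111.16] 0.032015138975101734
[ 474.29 -342.14 -111.3 ] -19.306230545043945
```

View pics/L1f.png

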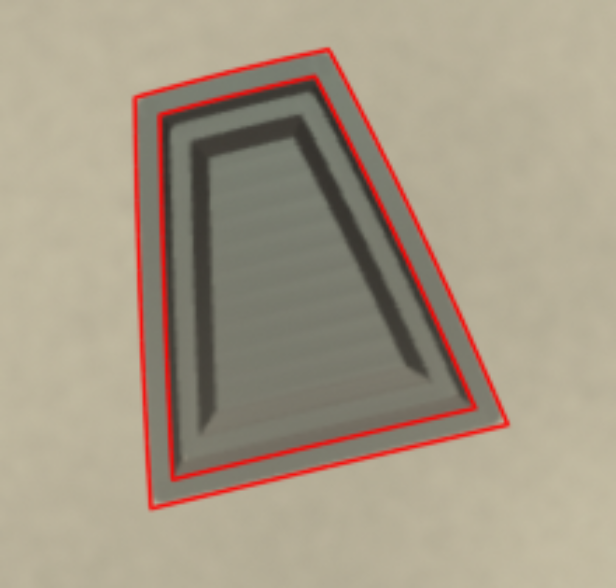

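>>> carry_out:
  targets:
    - [[0,0,60],[214,346,0],80]
    - [[0,0,60],[214,346,0],80]
    - [[0,0,60],[214,346,0],80]
    - [[0,0,60],[214,346,0],80]
    - [[0,0,60],[214,346,0],80]
    - [[0,0,60],[214,346,0],80]
    - [[0,0,60],[214,346,0],80]
    - [[0,0,60],[214,346,0],80]
    - [[0,0,68],[214,346,0],80]
    - [[0,0,72],[214,346,0],80]

```text
t: 3.77
ee_pos: [644.0, -61.8, 174.0]
orientation: [1.408, 2.806, 0.002]
ft_force: [-0.1, -0.7, -0.9]
width: 79.9
```

>>> carry_out:
  targets:
    - [[0,0,7],[0,0,0],80]
    - [[0,0,14],[0,0,0],80]
    - [[0,0,21],[0,0,0],80]
    - [[0,0,28],[0,0,0],80]
    - [[0,0,35],[0,0,0],80]
    - [[0,0,42],[0,0,0],80]
    - [[0,0,50],[0,0,0],80]
    - [[0,0,50],[0,0,0],80]
    - [[0,0,50],[0,0,0],80]

```text
t: 4.52
ee_pos: [642.5, -64.2, 173.5]
orientation: [0.105, 3.139, -0.0]
ft_force: [0.2, 0.7, -0.1]
width: 79.8
```

Run:
```python
from h import *
im=vision.get_image('wrist');c=cam('wrist')
rs=regions_of('fixed_tray_mid','wrist');print([(round(r['confidence'],2),r['mask'].sum()) for r in rs])
p=(562,-60,np.radians(11.3))
p1,f=edgefit(im,c,p);print(show(p1),f)
if rs:
    p2,f=maskfit(rs[0]['mask'],c,p);print(show(p2),f)
    p1,f=edgefit(im,c,p2);print(show(p1),f)
draw('F1',im,c,p1);print(monitor.get_obs())
```

```text
[(0.62, np.int64(14427))]
[564.34 -59.48  10.06] -19.829246520996094
[564.36 -59.57  10.18] 0.017943785956886393
[564.33 -59.48  10.06] -19.829246520996094
{'t': 4.6167, 'qpos': array([-1.17141259e-01,  5.08155967e-01,  1.61797992e+00, -6.94538111e-05,
        1.01469311e+00, -1.62070515e+00]), 'qvel': array([ 0.00743558,  0.00449231,  0.00257394,  0.00037531,  0.00101934,
       -0.00844533]), 'joint_torque': array([-1.17302123e-01, -5.79161167e+01, -2.58211488e+01, -2.21723202e-02,
        7.08128326e-02, -4.07544861e-02]), 'ee_pos': array([642.35749765, -63.62892122, 173.19645469]), 'orientation': array([ 1.05505659e-01,  3.13906403e+00, -1.92386903e-04]), 'ft_force': array([ 1.03009787, -0.75839295,  0.92149331]), 'moment': array([ 0.03034211, -0.11686395,  0.00753574]), 'width': 79.83492362424285}
```

View pics/F1.png

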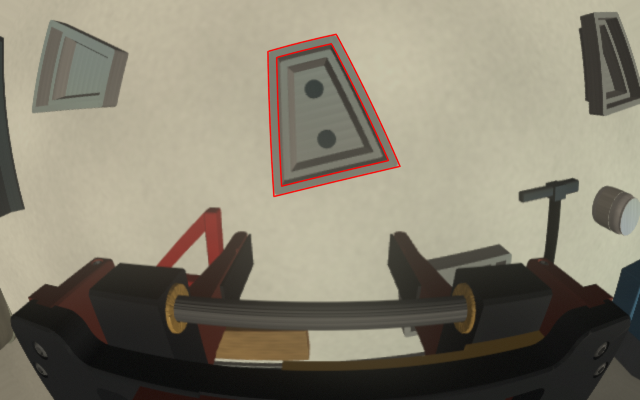

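>>> carry_out:
  targets:
    - [[0,0,5],[-83,408,0],80]
    - [[0,0,5],[-83,408,0],80]
    - [[0,0,5],[-83,408,0],80]
    - [[0,0,5],[-83,408,0],80]
    - [[0,0,5],[-83,408,0],80]
    - [[0,0,5],[-83,408,0],80]
    - [[0,0,5],[-83,408,0],80]
    - [[0,0,5],[-83,408,0],80]
    - [[0,0,5],[-83,408,0],80]
    - [[0,0,5],[-83,408,0],80]

```text
t: 5.45
ee_pos: [558.8, 347.1, 173.0]
orientation: [-0.034, 3.141, 0.0]
ft_force: [0.5, -0.2, -0.0]
width: 79.9
```

>>> carry_out:
  targets:
    - [[0,0,0],[0,0,0],50]
    - [[0,0,0],[0,0,0],50]
    - [[0,0,0],[0,0,0],50]

```text
t: 5.7
ee_pos: [559.2, 344.8, 172.6]
orientation: [0.037, -3.141, 0.001]
ft_force: [-0.5, -0.4, 0.3]
width: 63.3
```

```bash
cat >> h.py <<'E'
from scipy.spatial.transform import Rotation as Ro
def yaw(o): 
    R=Ro.from_rotvec(o['orientation']).as_matrix();return np.degrees(np.arctan2(R[1,1],R[0,1])),np.degrees(np.arccos(-R[2,2]))
E
python3 - <<'E'
from h import *
im=vision.get_image('wrist');c=cam('wrist')
rs=regions_of('tray_a','wrist');print([(round(r['confidence'],2),r['mask'].sum()) for r in rs])
p=(481,342,np.radians(15.8))
for r in rs[:2]:
    p2,f=maskfit(r['mask'],c,p);print(show(p2),f)
p1,f=edgefit(im,c,p);print(show(p1),f)
draw('R1',im,c,p1);o=monitor.get_obs();print(o['t'],o['ee_pos'],yaw(o),o['width'])
g=place(np.array([[0,-43.]]),0,p1);print('grasp',g,'yaw',np.degrees(p1[2])-102.6+180)
E
```

```text
[(0.6, np.int64(14518)), (0.24, np.int64(4923))]
[481.42 342.45  14.99] 0.017723687835790054
[1140.56  337.56 -240.12] 1.0
[481.4  342.44  14.89] -19.82054901123047
5.8 [559.64921821 343.77641971 172.64865026] (np.float64(91.26847516585896), np.float64(0.028816905080475335)) 55.60329883886143
grasp [[492.44186453 300.8818478    0.        ]] yaw 92.2855736514652
```

View pics/R1.png

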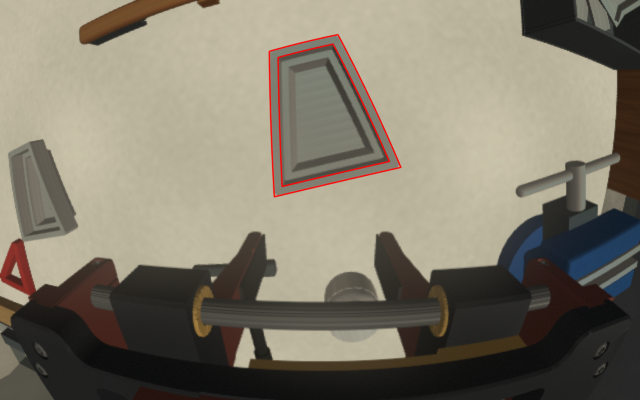

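>>> carry_out:
  targets:
    - [[0,0,1],[-67,-44,-40],40]
    - [[0,0,1],[-67,-44,-40],40]
    - [[0,0,1],[-67,-44,-95],40]
    - [[0,0,1],[-67,-44,-95],40]
    - [[0,0,1],[-67,-44,-95],40]
    - [[0,0,1],[-67,-44,-95],40]
    - [[0,0,1],[-67,-44,-95],40]

```text
t: 6.38
ee_pos: [493.9, 301.2, 79.0]
orientation: [-0.063, 3.139, 0.002]
ft_force: [0.4, 0.2, 0.3]
width: 40.2
```

Run:
```python
from h import *
im=snap('wrist','R2');o=monitor.get_obs();print(o['t'],o['ee_pos'],yaw(o),o['width'])
```

```text
6.4333 [494.04491328 301.59420475  79.28550566] (np.float64(92.33184550291709), np.float64(0.17175109371004055)) 40.01960635792881
```

View pics/R2.png

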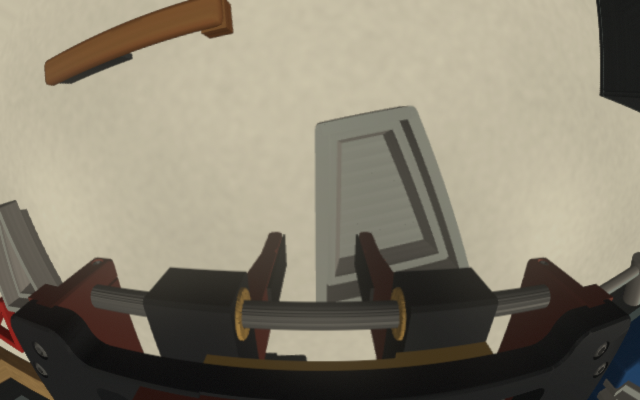

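The fingers straddle the tray's left wall, which is at about column 320 between tips at 280 and 365. I'll descend and grip.

>>> carry_out:
  targets:
    - [[0,0,0],[-1,0,-20],40]
    - [[0,0,0],[-1,0,-40],40]
    - [[0,0,0],[-1,0,-51],40]
    - [[0,0,0],[-1,0,-51],30]
    - [[0,0,0],[-1,0,-51],20]
    - [[0,0,0],[-1,0,-51],12]
    - [[0,0,0],[-1,0,-51],0]
    - [[0,0,0],[-1,0,-51],0]
    - [[0,0,0],[-1,0,-51],0]
    - [[0,0,0],[-1,0,-51],0]

```text
t: 7.27
ee_pos: [491.8, 301.6, 27.6]
orientation: [-0.066, 3.14, 0.001]
ft_force: [0.1, -0.4, 6.4]
width: 7.8
```

>>> carry_out:
  targets:
    - [[0,0,0],[0,0,0],0]
    - [[0,0,0],[0,0,0],0]
    - [[0,0,0],[0,0,0],0]

```text
t: 7.52
ee_pos: [491.9, 301.6, 27.6]
orientation: [-0.066, 3.14, 0.001]
ft_force: [-0.5, -0.1, 6.6]
width: 7.6
```

>>> carry_out:
  targets:
    - [[0,0,0],[0,0,10],0]
    - [[0,0,0],[0,0,30],0]
    - [[0,0,0],[0,0,60],0]
    - [[0,0,0],[0,0,85],0]
    - [[0,0,0],[0,0,85],0]
    - [[0,0,0],[0,0,85],0]

```text
t: 8.02
ee_pos: [491.9, 301.6, 113.1]
orientation: [-0.066, 3.138, 0.002]
ft_force: [0.7, -0.2, -1.9]
width: 7.8
```

Run:
```python
from h import *
im=snap('wrist','R3');snap('side','R3s');o=monitor.get_obs();print(o['t'],o['ee_pos'],yaw(o),o['width'],o['ft_force'],o['moment'])
i=cv2.imread('pics/R3s.png')[170:350,150:400];cv2.imwrite('pics/R3s.png',cv2.resize(i,None,fx=3,fy=3))
```

```text
8.1167 [490.40168643 300.78489727 110.85614335] (np.float64(92.40231621337352), np.float64(0.09548106080119147)) 7.9646156736335545 [ 0.52583841 -0.06192572 -1.95825628] [-0.05338828 -0.15276591 -0.00102593]
```

View pics/R3.png

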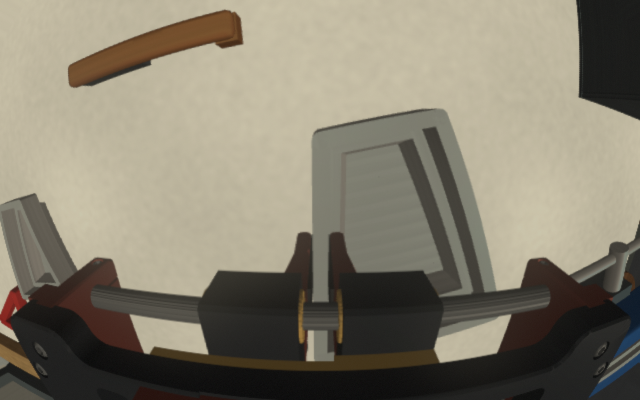

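View pics/R3s.png

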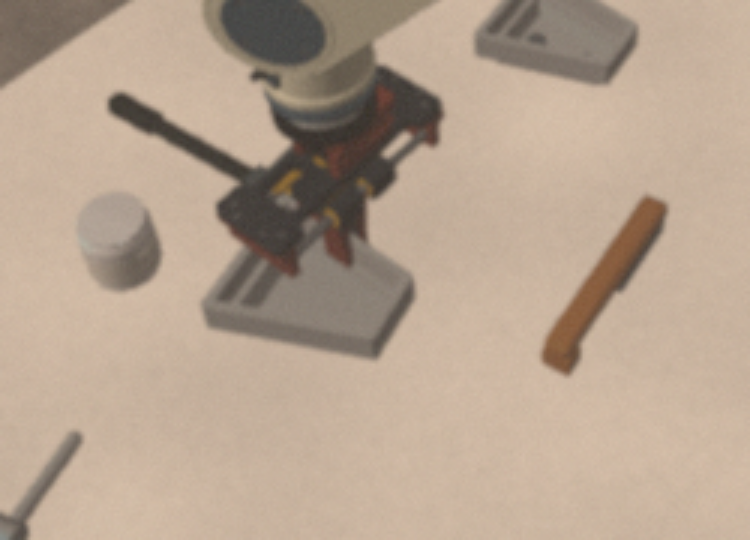

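```bash
cat >> h.py <<'E'
def heldfit(im,c,o,side=-1,zt=24.,verbose=True):
    # tray pose in tool: params: shift along wall, dz, roll(x),pitch(y),yaw (deg), nominal exact grasp; returns params
    from scipy.optimize import minimize
    from scipy.ndimage import map_coordinates
    T=Ro.from_rotvec(o['orientation']).as_matrix();tcp=np.array(o['ee_pos'])
    g=cv2.cvtColor(im,cv2.COLOR_RGB2GRAY).astype(np.float32)
    a0=np.radians(102.6*side)  # outward normal in tray frame
    y=yaw(o)[0]
    h=(y-np.degrees(a0)); h=[h,h+180]; 
    return T,tcp,g,h
def traypts(ins,z,side,k=40):
    xy=dens(trap(ins),k);return np.c_[xy,np.full(len(xy),z)]
def fit6(im,c,tcp,head,tipz,side=-1,rowmax=255,x0=None):
    from scipy.optimize import minimize
    from scipy.ndimage import map_coordinates
    g=cv2.cvtColor(im,cv2.COLOR_RGB2GRAY).astype(np.float32)
    piv=np.array([0,43.*side,tipz]) # TCP in tray frame nominal
    def pts(q,ins,z):
        X=traypts(ins,z,side)-piv
        return X@(Ro.from_euler('z',head,degrees=True)*Ro.from_rotvec(np.radians(q[2:5]))).as_matrix().T+tcp+Ro.from_euler('z',head,degrees=True).apply([q[0],0,q[1]])
    q=np.zeros(5) if x0 is None else np.array(x0,float)
    keep=None
    for s in (3,2,1.2):
        b=cv2.GaussianBlur(g,(0,0),s);mag=np.hypot(cv2.Sobel(b,cv2.CV_32F,1,0),cv2.Sobel(b,cv2.CV_32F,0,1))
        def cost(q):
            v=0
            for ins,z in [(0,50),(8,50)]:
                P=projA(pts(q,ins,z),c);w=P[:,1]<rowmax
                v-=(np.sqrt(map_coordinates(mag,[P[:,1],P[:,0]],order=1))*w).sum()/w.sum()
            return v+0.02*q[1]**2+0.02*q[0]**2+.01*(q[2:]**2).sum()
        r=minimize(cost,q,method='Powell');r=minimize(cost,r.x,method='Nelder-Mead',options=dict(maxiter=3000));q=r.x
    return q,r.fun,lambda ins,z:projA(pts(q,ins,z),c)
E
cat > t.py <<'E'
from h import *
import sys
f,tipz,side,flip=sys.argv[1],float(sys.argv[2]),int(sys.argv[3]),float(sys.argv[4])
o=monitor.get_obs();im=vision.get_image('wrist');c=cam('wrist')
head=yaw(o)[0]-102.6*side+flip
print('head',head,o['ee_pos'],o['t'])
q,v,P=fit6(im,c,o['ee_pos'],head,tipz,side);print(q.round(2),v)
d=im[:,:,::-1].copy()
for ins in (0,8): cv2.polylines(d,[np.round(P(ins,50)*16).astype(np.int32)],True,(0,0,255),1,cv2.LINE_AA,4)
cv2.imwrite('pics/'+f+'.png',d)
E
python3 t.py R4 27 -1 -180
```

```text
head 15.002316213373518 [490.40168643 300.78489727 110.85614335] 8.1167
[-0.76 -3.01  0.27 -1.37 -0.35] -16.78979974923212
```

View pics/R4.png

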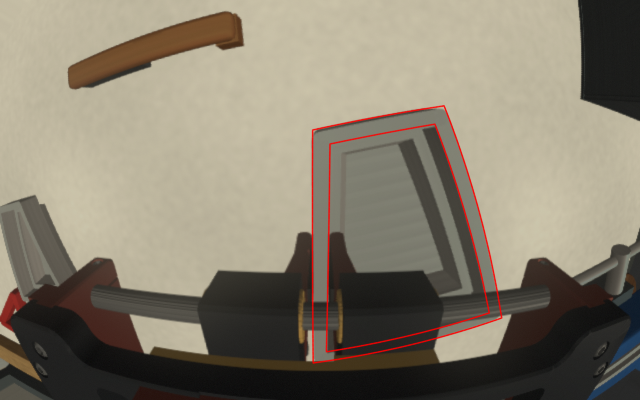

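```bash
sed -i 's/return v+0.02\*q\[1\]\*\*2+0.02\*q\[0\]\*\*2+.01/return v+0.002*q[1]**2+0.002*q[0]**2+.002/' h.py
python3 t.py R5 27 -1 -180; python3 -c "
import cv2
i=cv2.imread('pics/R5.png')[90:380,280:520];cv2.imwrite('pics/R5.png',cv2.resize(i,None,fx=2,fy=2,interpolation=2))"
```

```text
head 15.004796463138348 [490.15997141 300.65507155 110.38249717] 8.1667
[-0.65 -2.89  0.14 -1.04 -0.38] -17.010721146855143
```

View pics/R5.png

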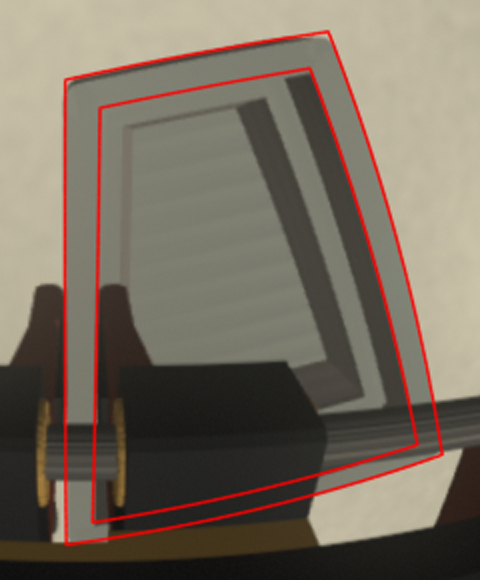

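>>> carry_out:
  targets:
    - [[0,0,0],[10,-20,0],0]
    - [[0,0,-5],[80.6,-403,0],0]
    - [[0,0,-5],[80.6,-403,0],0]
    - [[0,0,-5],[80.6,-403,0],0]
    - [[0,0,-5],[80.6,-403,0],0]
    - [[0,0,-5],[80.6,-403,0],0]
    - [[0,0,-4.8],[80.6,-403,0],0]
    - [[0,0,-4.8],[80.6,-403,0],0]
    - [[0,0,-4.8],[80.6,-403,0],0]
    - [[0,0,-4.8],[80.6,-403,0],0]

```text
t: 9.05
ee_pos: [568.4, -89.5, 110.3]
orientation: [-0.066, -3.138, -0.001]
ft_force: [0.5, 0.5, -2.8]
width: 7.6
```

>>> carry_out:
  targets:
    - [[0,0,0],[0,0,-8],0]
    - [[0,0,0],[0,0,-16],0]
    - [[0,0,0],[0,0,-20],0]
    - [[0,0,0],[0,0,-20],0]
    - [[0,0,0],[0,0,-20],0]
    - [[0,0,0],[0,0,-20],0]

```text
t: 9.55
ee_pos: [569.1, -86.1, 91.6]
orientation: [-0.063, -3.141, -0.0]
ft_force: [0.7, 0.0, -2.9]
width: 7.6
```

```bash
python3 t.py F2 30 -1 -180
python3 - <<'E'
from h import *
snap('side','F2s');snap('scene','F2c');o=monitor.get_obs();print(o['t'],o['ee_pos'],yaw(o),o['width'],o['ft_force'],o['moment'])
a=cv2.imread('pics/F2s.png')[110:240,260:420];b=cv2.imread('pics/F2c.png')[130:260,220:380];cv2.imwrite('pics/F2j.png',cv2.resize(np.hstack([a,b]),None,fx=2.5,fy=2.5,interpolation=2))
E
```

```text
head 10.312557185833867 [569.106278   -86.1395577   91.56013681] 9.55
[0.77 0.65 0.38 0.05 0.02] -14.162880138086797
9.7 [569.50263328 -86.70399623  92.05488239] (np.float64(87.67712453800166), np.float64(0.03599885652807919)) 7.719475739763955 [ 0.24278749 -0.33571122 -2.51337507] [-0.10454316 -0.14097995  0.07991961]
```

View pics/F2.png

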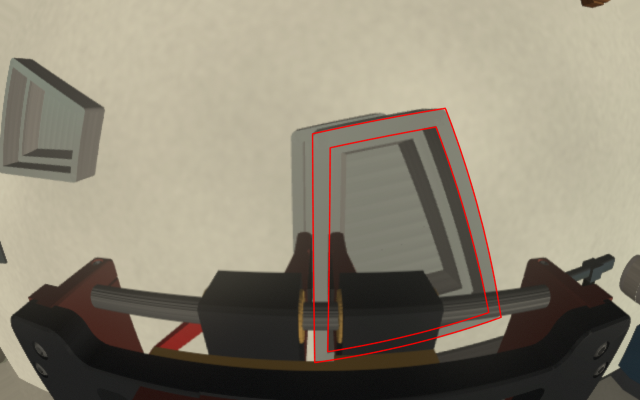

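View pics/F2j.png

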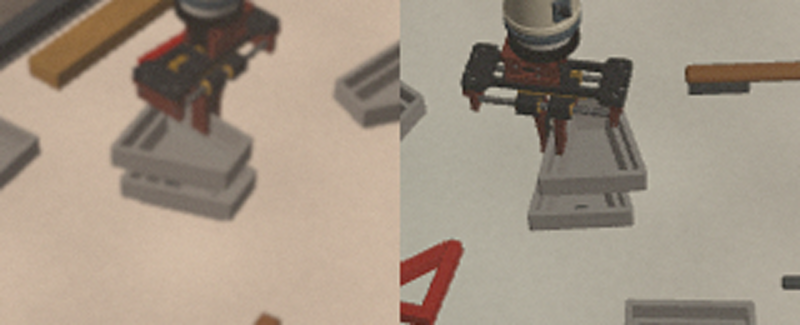

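The tray is still about 15 mm short in y: the lower tray shows to the left of the held one, at columns 293 and 313. I'll correct that now.

>>> carry_out:
  targets:
    - [[0,0,-0.2],[2.4,-15.2,0],0]
    - [[0,0,-0.2],[2.4,-15.2,0],0]
    - [[0,0,-0.2],[2.4,-15.2,0],0]
    - [[0,0,-0.2],[2.4,-15.2,0],0]
    - [[0,0,-0.2],[2.4,-15.2,0],0]

```text
t: 10.12
ee_pos: [571.5, -102.2, 91.7]
orientation: [-0.071, -3.141, -0.0]
ft_force: [0.5, 0.9, -1.6]
width: 7.9
```

```bash
python3 t.py F3 30 -1 -180
python3 - <<'E'
from h import *
snap('side','F3s');snap('scene','F3c')
for i in range(3):
  o=monitor.get_obs();print(o['t'],o['ee_pos'],yaw(o),o['ft_force']);vision.get_image('side')
a=cv2.imread('pics/F3s.png')[110:240,260:420];b=cv2.imread('pics/F3c.png')[130:260,220:380];cv2.imwrite('pics/F3j.png',cv2.resize(np.hstack([a,b]),None,fx=2.5,fy=2.5,interpolation=2))
E
```

```text
head 10.010728815740151 [ 571.4726718  -102.24064416   91.74850201] 10.1167
[0.51 0.64 0.69 0.09 0.  ] -15.776898947961358
10.2667 [ 571.53817662 -102.36204791   91.67544305] (np.float64(87.4187193117525), np.float64(0.006599257085136303)) [ 0.24762699  0.08781111 -3.09798179]
10.3167 [ 571.54160653 -102.43242424   91.67158985] (np.float64(87.41272373298057), np.float64(0.006820942041950203)) [-0.23345178 -0.07545343 -1.82174834]
10.3667 [ 571.57378353 -102.45127765   91.6612566 ] (np.float64(87.41560443217682), np.float64(0.004553403623185629)) [ 0.16192764 -1.1072812  -2.50836558]
```

View pics/F3.png

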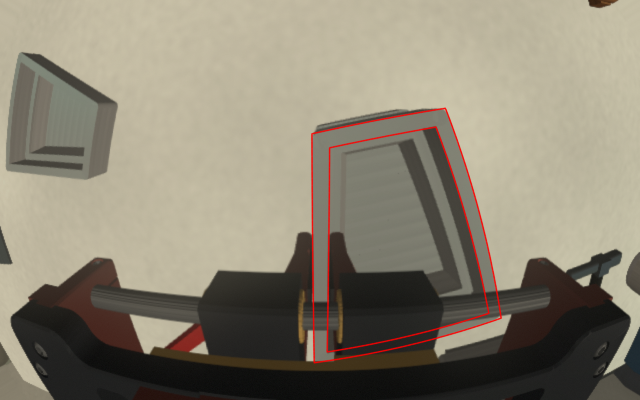

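View pics/F3j.png

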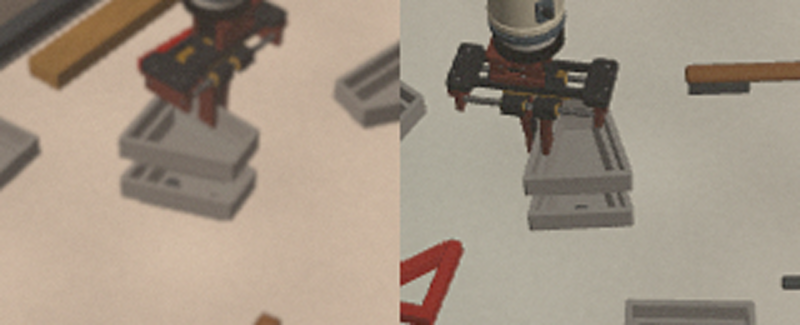

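>>> carry_out:
  targets:
    - [[0,0,0],[0,0,-5],0]
    - [[0,0,0],[0,0,-10],0]
    - [[0,0,0],[0,0,-15],0]
    - [[0,0,0],[0,0,-20],0]
    - [[0,0,0],[0,0,-24],0]
    - [[0,0,0],[0,0,-27],0]
    - [[0,0,0],[0,0,-27],0]

```text
t: 11.0
ee_pos: [571.1, -102.6, 63.7]
orientation: [-0.071, -3.139, -0.0]
ft_force: [0.2, -0.3, -1.6]
width: 8.0
```

>>> carry_out:
  targets:
    - [[0,0,0],[0,0,-1.5],0]
    - [[0,0,0],[0,0,-3],0]
    - [[0,0,0],[0,0,-4.5],0]
    - [[0,0,0],[0,0,-6],0]
    - [[0,0,0],[0,0,-6],0]

```text
t: 11.42
ee_pos: [571.5, -102.7, 58.5]
orientation: [-0.071, -3.141, -0.0]
ft_force: [-0.3, 0.1, -2.3]
width: 7.7
```

>>> carry_out:
  targets:
    - [[0,0,0],[0,0,-1],0]
    - [[0,0,0],[0,0,-2],0]
    - [[0,0,0],[0,0,-2],0]
    - [[0,0,0],[0,0,-2],0]

```text
t: 11.75
ee_pos: [571.6, -102.7, 56.7]
orientation: [-0.071, -3.141, -0.0]
ft_force: [0.4, 0.0, -1.9]
width: 7.7
```

Run:
```python
from h import *
snap('side','F4s');snap('scene','F4c')
o=monitor.get_obs();print(o['t'],o['ee_pos'],yaw(o),o['ft_force'],o['moment'])
a=cv2.imread('pics/F4s.png')[110:240,260:420];b=cv2.imread('pics/F4c.png')[130:260,220:380];cv2.imwrite('pics/F4j.png',cv2.resize(np.hstack([a,b]),None,fx=2.5,fy=2.5,interpolation=2))
```

```text
11.85 [ 571.67120441 -102.69979519   56.72976664] (np.float64(87.39967290144033), np.float64(0.006816557614769907)) [ 0.05340238 -0.24576465 -1.98477454] [-0.06598499 -0.17798367 -0.00772308]
```

View pics/F4j.png

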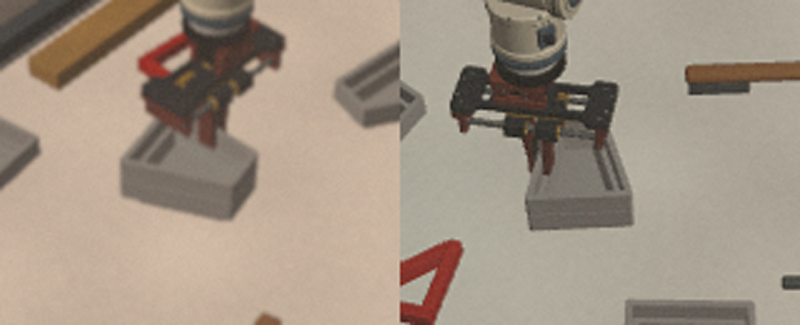

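Not in contact yet (force is still just the tray's weight). I'll lower 0.5 mm at a time.

>>> carry_out:
  targets:
    - [[0,0,0],[0,0,-0.5],0]
    - [[0,0,0],[0,0,-1],0]
    - [[0,0,0],[0,0,-1],0]
    - [[0,0,0],[0,0,-1],0]

```text
t: 12.18
ee_pos: [571.7, -102.7, 55.8]
orientation: [0.071, 3.141, -0.0]
ft_force: [0.7, -0.8, -1.9]
width: 8.1
```

>>> carry_out:
  targets:
    - [[0,0,0],[0,0,-0.5],0]
    - [[0,0,0],[0,0,-1],0]
    - [[0,0,0],[0,0,-1],0]
    - [[0,0,0],[0,0,-1],0]

```text
t: 12.52
ee_pos: [571.7, -102.7, 55.6]
orientation: [0.071, 3.14, -0.0]
ft_force: [-3.4, 0.7, 7.1]
width: 7.5
```

Contact is at z 55.6, which is the grasp height plus 28, so the tray is home. I'll open and retreat.

>>> carry_out:
  targets:
    - [[0,0,0],[0,0,0],14]
    - [[0,0,0],[0,0,0],30]
    - [[0,0,0],[0,0,0],30]
    - [[0,0,0],[0,0,0],30]
    - [[0,0,0],[0,0,10],30]
    - [[0,0,0],[0,0,40],30]
    - [[0,0,0],[0,0,80],30]
    - [[0,0,0],[70,42,116],50]
    - [[0,0,0],[70,42,116],50]
    - [[0,0,0],[70,42,116],50]

```text
t: 13.35
ee_pos: [648.3, -58.7, 176.2]
orientation: [0.069, 3.13, 0.0]
ft_force: [-0.1, 0.4, 0.4]
width: 46.6
```

>>> carry_out:
  targets:
    - [[0,0,0],[0,0,20],50]
    - [[0,0,0],[0,0,20],50]
    - [[0,0,0],[0,0,20],50]

```text
t: 13.6
ee_pos: [641.7, -60.8, 191.3]
orientation: [0.071, 3.139, -0.0]
ft_force: [-0.8, -1.2, -0.4]
width: 49.9
```

Run:
```python
from h import *
im=vision.get_image('wrist');c=cam('wrist')
p=(564.3,-59.5,np.radians(10.06))
for z0 in (26,28,30):
  p1,f=edgefit(im,c,p,z0=z0);print(z0,show(p1),f)
p1,f=edgefit(im,c,p,z0=28);draw('F5',im,c,p1,28);o=monitor.get_obs();print(o['t'],o['ee_pos'],yaw(o),o['ft_force'])
```

```text
26 [563.53 -60.6   10.04] -20.11025619506836
28 [563.63 -60.66  10.08] -19.874317169189453
30 [563.78 -60.58   9.99] -18.893909454345703
13.65 [640.94570907 -60.87352627 190.31551762] (np.float64(87.39567256795314), np.float64(0.025055626199904348)) [-0.16651426 -0.14419666 -0.96204208]
```

View pics/F5.png

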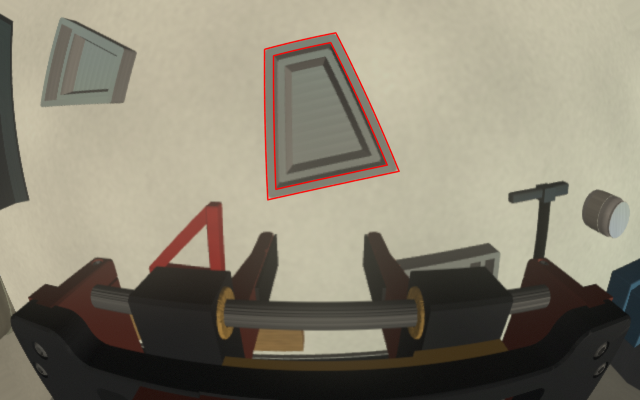

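>>> carry_out:
  targets:
    - [[0,0,-70],[-207,-266,-40],40]
    - [[0,0,-70],[-207,-266,-40],40]
    - [[0,0,-70],[-207,-266,-40],40]
    - [[0,0,-70],[-207,-266,-40],40]
    - [[0,0,-70],[-207,-266,-40],40]
    - [[0,0,-70],[-207,-266,-40],40]
    - [[0,0,-70],[-207,-266,-40],40]
    - [[0,0,-70],[-207,-266,-40],40]
    - [[0,0,-70],[-207,-266,-40],40]
    - [[0,0,-70],[-207,-266,-40],40]

```text
t: 14.48
ee_pos: [431.1, -328.3, 149.1]
orientation: [-1.872, -2.519, 0.0]
ft_force: [0.2, 0.6, 0.7]
width: 39.9
```

>>> carry_out:
  targets:
    - [[0,0,-51.3],[0,0,-30],40]
    - [[0,0,-51.3],[0,0,-30],40]
    - [[0,0,-51.3],[0,0,-30],40]
    - [[0,0,-51.3],[0,0,-30],40]
    - [[0,0,-51.3],[0,0,-30],40]
    - [[0,0,-51.3],[0,0,-30],40]
    - [[0,0,-51.3],[0,0,-30],40]
    - [[0,0,-51.3],[0,0,-30],40]
    - [[0,0,-51.3],[0,0,-30],40]
    - [[0,0,-51.3],[0,0,-30],40]

```text
t: 15.32
ee_pos: [433.9, -326.5, 120.1]
orientation: [-2.769, -1.481, 0.001]
ft_force: [0.1, 0.7, -0.1]
width: 40.1
```

Run:
```python
from h import *
im=vision.get_image('wrist');c=cam('wrist')
p1,f=edgefit(im,c,(474.3,-342.1,np.radians(-111.3)));print(show(p1),f)
draw('L2',im,c,p1);o=monitor.get_obs();print(o['t'],o['ee_pos'],yaw(o),np.degrees(o['qpos']).round())
```

```text
[ 473.38 -344.23 -111.41] -14.416804313659668
15.3667 [ 434.15536581 -326.54066327  120.30486155] (np.float64(-33.7499158555398), np.float64(0.044303817904683025)) [-38.  26. 108.  -0.  47.  -4.]
```

View pics/L2.png

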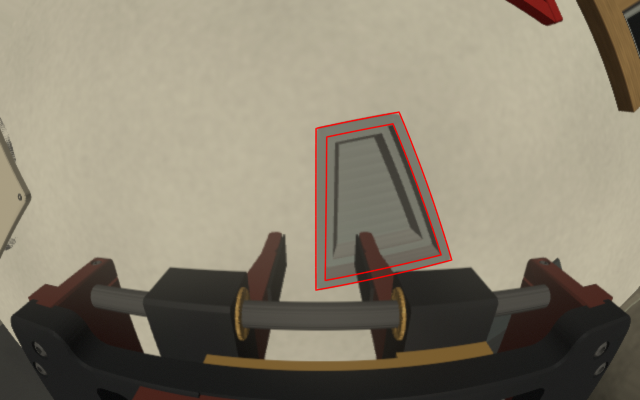

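>>> carry_out:
  targets:
    - [[0,0,0],[-0.5,-1,-30],40]
    - [[0,0,0],[-0.5,-1,-60],40]
    - [[0,0,0],[-0.5,-1,-80],40]
    - [[0,0,0],[-0.5,-1,-92],40]
    - [[0,0,0],[-0.5,-1,-92],30]
    - [[0,0,0],[-0.5,-1,-92],16]
    - [[0,0,0],[-0.5,-1,-92],0]
    - [[0,0,0],[-0.5,-1,-92],0]
    - [[0,0,0],[-0.5,-1,-92],0]
    - [[0,0,0],[-0.5,-1,-92],0]

```text
t: 16.2
ee_pos: [434.6, -328.1, 29.8]
orientation: [2.771, 1.477, 0.001]
ft_force: [-1.1, 0.4, 5.1]
width: 8.0
```

>>> carry_out:
  targets:
    - [[0,0,0],[0,0,0],0]
    - [[0,0,0],[0,0,0],0]
    - [[0,0,0],[0,0,0],0]

```text
t: 16.45
ee_pos: [434.6, -328.1, 29.8]
orientation: [2.771, 1.477, 0.001]
ft_force: [-1.3, 0.9, 7.4]
width: 7.6
```

>>> carry_out:
  targets:
    - [[0,0,0],[0,0,10],0]
    - [[0,0,0],[0,0,30],0]
    - [[0,0,0],[0,0,60],0]
    - [[0,0,0],[0,0,90],0]
    - [[0,0,0],[0,0,108],0]
    - [[0,0,0],[0,0,108],0]
    - [[0,0,0],[0,0,108],0]
    - [[0,0,0],[0,0,108],0]

```text
t: 17.12
ee_pos: [433.3, -327.1, 135.8]
orientation: [-2.771, -1.477, 0.001]
ft_force: [-0.2, -0.9, -2.2]
width: 8.0
```

```bash
python3 t.py L3 30 -1 -180;python3 t.py L3 30 -1 -180
```

```text
head -111.29749970349262 [ 433.32451212 -327.06223486  135.77607916] 17.1167
[ 0.54 -3.55  0.59 -0.47 -0.27] -15.453643519027052
head -111.29780254239898 [ 433.13540336 -326.90458367  135.29517141] 17.1667
[ 0.65 -2.33 -0.08 -0.68 -0.29] -15.465344024066733
```

View pics/L3.png

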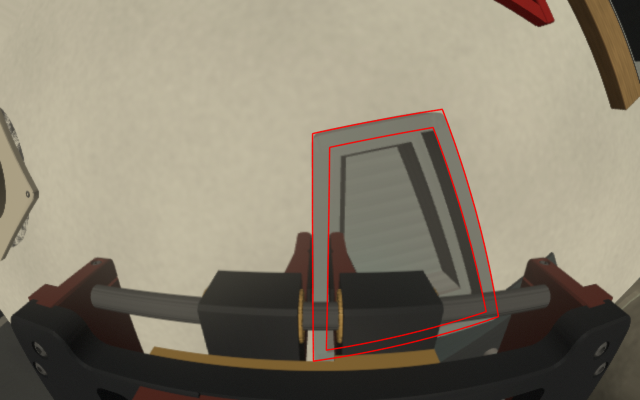

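>>> carry_out:
  targets:
    - [[0,0,3],[5,8,0],0]
    - [[0,0,64],[138.4,224.3,0],0]
    - [[0,0,64],[138.4,224.3,0],0]
    - [[0,0,64],[138.4,224.3,0],0]
    - [[0,0,64],[138.4,224.3,0],0]
    - [[0,0,64],[138.4,224.3,0],0]
    - [[0,0,64],[138.4,224.3,0],0]
    - [[0,0,64],[138.4,224.3,0],0]
    - [[0,0,64],[138.4,224.3,0],0]
    - [[0,0,64],[138.4,224.3,0],0]

```text
t: 18.05
ee_pos: [572.0, -101.9, 134.7]
orientation: [-1.555, -2.726, 0.002]
ft_force: [0.7, 0.9, -3.3]
width: 7.8
```

>>> carry_out:
  targets:
    - [[0,0,4],[0,0,0],0]
    - [[0,0,11],[0,0,0],0]
    - [[0,0,18],[0,0,0],0]
    - [[0,0,25],[0,0,0],0]
    - [[0,0,32],[0,0,0],0]
    - [[0,0,39],[0,0,0],0]
    - [[0,0,46],[0,0,0],0]
    - [[0,0,53],[0,0,0],0]
    - [[0,0,57],[0,0,0],0]
    - [[0,0,57],[0,0,0],0]

```text
t: 18.88
ee_pos: [571.6, -103.2, 135.0]
orientation: [-0.075, -3.138, -0.001]
ft_force: [0.6, -0.2, -2.3]
width: 8.1
```

Run:
```python
from h import *
for i in range(4):
  o=monitor.get_obs();print(o['t'],o['ee_pos'],yaw(o),o['ft_force'],o['width']);vision.get_image('side')
```

```text
18.8833 [ 571.62874123 -103.2212348   134.99581878] (np.float64(87.24691741970412), np.float64(0.15987221267789045)) [ 0.57641721 -0.23587585 -2.25969015] 8.10007204472398
18.9333 [ 571.75795659 -103.26383368  135.20924962] (np.float64(87.0115920410789), np.float64(0.1388497640233644)) [ 0.23311668  0.19626646 -2.21104271] 7.699333609558454
18.9833 [ 571.89571194 -103.27642386  135.46585952] (np.float64(86.96116166697307), np.float64(0.11456180722629522)) [-0.07133524  0.714983   -2.27501341] 7.992601460790838
19.0333 [ 572.06970302 -103.29156388  135.69621536] (np.float64(86.96659739429828), np.float64(0.09113457984282461)) [ 0.54425123  0.35189402 -2.01212359] 8.135955991304428
```

>>> carry_out:
  targets:
    - [[0,0,0.5],[-0.4,0.6,-7],0]
    - [[0,0,0.5],[-0.4,0.6,-14],0]
    - [[0,0,0.5],[-0.4,0.6,-18],0]
    - [[0,0,0.5],[-0.4,0.6,-18],0]
    - [[0,0,0.5],[-0.4,0.6,-18],0]

```text
t: 19.5
ee_pos: [571.8, -102.7, 118.1]
orientation: [-0.066, -3.14, -0.0]
ft_force: [1.0, 0.2, -2.3]
width: 7.7
```

```bash
python3 t.py G3 30 -1 -180
python3 - <<'E'
from h import *
snap('side','G3s');snap('scene','G3c')
o=monitor.get_obs();print(o['t'],o['ee_pos'],yaw(o),o['ft_force'])
a=cv2.imread('pics/G3s.png')[110:240,260:420];b=cv2.imread('pics/G3c.png')[130:260,220:380];cv2.imwrite('pics/G3j.png',cv2.resize(np.hstack([a,b]),None,fx=2.5,fy=2.5,interpolation=2))
E
```

```text
head 10.185738784623595 [ 571.76139375 -102.71082109  118.07507279] 19.5
[ 0.85 -4.13  1.79 -0.31 -0.39] -15.451604887419766
19.65 [ 572.3350484  -102.81297464  118.85020231] (np.float64(87.59353891771275), np.float64(0.022973242891485935)) [-0.06987094 -0.14446962 -2.89871943]
```

View pics/G3.png

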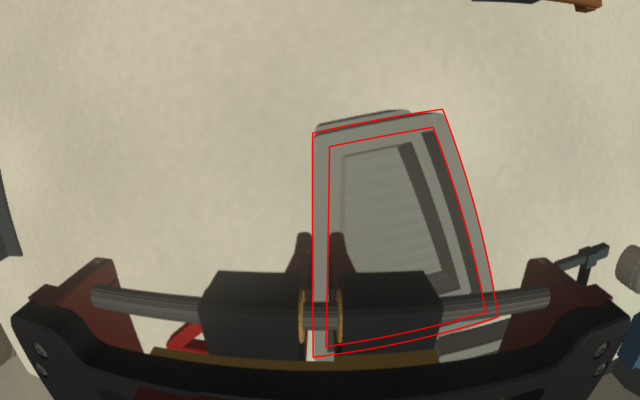

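View pics/G3j.png

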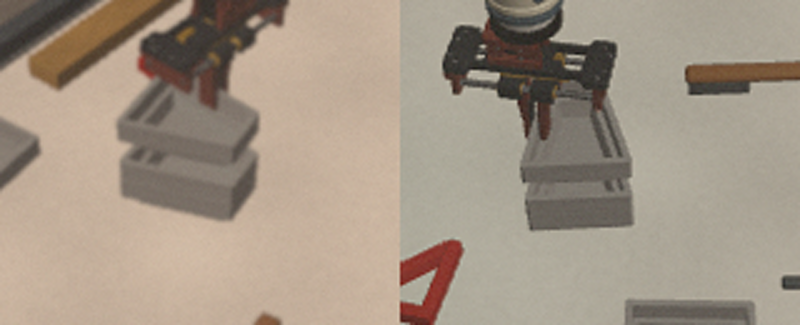

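>>> carry_out:
  targets:
    - [[0,0,0],[-0.3,0,-5],0]
    - [[0,0,0],[-0.3,0,-10],0]
    - [[0,0,0],[-0.3,0,-15],0]
    - [[0,0,0],[-0.3,0,-20],0]
    - [[0,0,0],[-0.3,0,-24],0]
    - [[0,0,0],[-0.3,0,-27],0]
    - [[0,0,0],[-0.3,0,-27],0]

```text
t: 20.23
ee_pos: [571.3, -102.7, 90.8]
orientation: [-0.066, -3.14, -0.0]
ft_force: [0.5, 0.2, -1.4]
width: 7.8
```

>>> carry_out:
  targets:
    - [[0,0,0],[0,0,-1.5],0]
    - [[0,0,0],[0,0,-3],0]
    - [[0,0,0],[0,0,-4],0]
    - [[0,0,0],[0,0,-4],0]
    - [[0,0,0],[0,0,-4],0]

```text
t: 20.65
ee_pos: [571.9, -102.8, 87.7]
orientation: [0.066, 3.141, -0.0]
ft_force: [-0.2, 0.5, -3.7]
width: 8.0
```

>>> carry_out:
  targets:
    - [[0,0,0],[0,0,-0.5],0]
    - [[0,0,0],[0,0,-1],0]
    - [[0,0,0],[0,0,-1.5],0]
    - [[0,0,0],[0,0,-1.5],0]
    - [[0,0,0],[0,0,-1.5],0]

```text
t: 21.07
ee_pos: [571.8, -102.8, 86.2]
orientation: [0.066, 3.141, -0.0]
ft_force: [-0.5, -0.3, -1.7]
width: 7.7
```

>>> carry_out:
  targets:
    - [[0,0,0],[0,0,-0.5],0]
    - [[0,0,0],[0,0,-0.8],0]
    - [[0,0,0],[0,0,-0.8],0]
    - [[0,0,0],[0,0,-0.8],0]

```text
t: 21.4
ee_pos: [571.9, -102.8, 85.8]
orientation: [0.066, 3.141, -0.0]
ft_force: [-1.0, 0.4, 5.3]
width: 7.8
```

Contact is at z 85.8, exactly 56 above the grasp height. I'll release.

>>> carry_out:
  targets:
    - [[0,0,0],[0,0,0],14]
    - [[0,0,0],[0,0,0],30]
    - [[0,0,0],[0,0,0],30]
    - [[0,0,0],[0,0,0],30]
    - [[0,0,0],[0,0,10],30]
    - [[0,0,0],[0,0,40],30]
    - [[0,0,0],[0,0,80],30]
    - [[0,0,0],[70,42,116],50]
    - [[0,0,0],[70,42,116],50]
    - [[0,0,0],[70,42,116],50]

```text
t: 22.23
ee_pos: [648.2, -58.7, 206.8]
orientation: [0.063, 3.13, 0.0]
ft_force: [0.4, 0.9, 0.2]
width: 46.5
```

>>> carry_out:
  targets:
    - [[0,0,0],[0,0,10],50]
    - [[0,0,0],[0,0,10],50]
    - [[0,0,0],[0,0,10],50]
    - [[0,0,0],[0,0,10],50]

```text
t: 22.57
ee_pos: [640.2, -61.4, 210.6]
orientation: [-0.067, -3.139, -0.0]
ft_force: [-0.2, -0.1, -0.9]
width: 50.0
```

Run:
```python
from h import *
im=vision.get_image('wrist');c=cam('wrist')
p=(563.6,-60.6,np.radians(10.06))
p1,f=edgefit(im,c,p,z0=56);print(show(p1),f);draw('G5',im,c,p1,56);o=monitor.get_obs();print(o['t'],o['ee_pos'],o['ft_force'])
snap('side','G5s');snap('scene','G5c')
for n in ['scene','side']:
  for q in ['square_tray','paste_tin','chipping_hammer','wire_brush','corner_magnet']:
    vision.get_image(n)if q=='square_tray' else 0
    print(n,q,[(toW(k['point'],n).round(),round(k['confidence'],2)) for k in place_of(q,n)])
a=cv2.imread('pics/G5s.png')[110:240,260:420];b=cv2.imread('pics/G5c.png')[130:260,220:380];j=cv2.resize(np.hstack([a,b]),(640,260),interpolation=2)
cv2.imwrite('pics/G5j.png',np.vstack([j,cv2.imread('pics/G5.png')[:320]]))
```

```text
[566.6  -60.76  10.24] -20.19248390197754
22.6167 [640.31701111 -61.3833358  210.48750753] [-0.07370105 -0.64693709 -0.38033462]
scene square_tray [(array([779.,  91.,   1.]), 0.62)]
scene paste_tin [(array([703., 389.,  -2.]), 0.58)]
scene chipping_hammer [(array([752., 260.,  -1.]), 0.97)]
scene wire_brush [(array([564., -63.,  28.]), 0.66), (array([351., 130.,   1.]), 0.6)]
scene corner_magnet [(array([ 719., -196.,    1.]), 0.88)]
side square_tray []
side paste_tin [(array([698., 387.,   4.]), 0.69)]
side chipping_hammer [(array([755., 251.,  -7.]), 0.74)]
side wire_brush [(array([358., 137.,  -0.]), 0.6), (array([754., 256.,  -5.]), 0.19)]
side corner_magnet [(array([ 719., -200.,    2.]), 0.83)]
```

View pics/G5j.png

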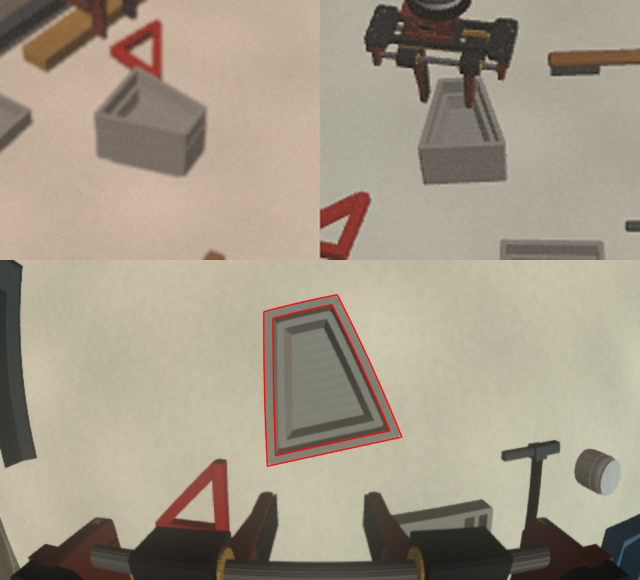

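The measured x offset is about 3 mm, but the arm was still settling. I'll take one settled check.

>>> carry_out:
  targets:
    - [[0,0,0],[0,0,0],50]
    - [[0,0,0],[0,0,0],50]
    - [[0,0,0],[0,0,0],50]
    - [[0,0,0],[0,0,0],50]
    - [[0,0,0],[0,0,0],50]
    - [[0,0,0],[0,0,0],50]

```text
t: 23.82
ee_pos: [641.8, -60.8, 211.4]
orientation: [-0.066, -3.141, 0.0]
ft_force: [0.5, 0.2, 0.3]
width: 49.9
```

Run:
```python
from h import *
im=vision.get_image('wrist');c=cam('wrist')
for z in (52,54,56,58,60):
  p1,f=edgefit(im,c,(565,-60.6,np.radians(10.06)),z0=z);print(z,show(p1),f)
q=fit6(im,c,np.array([565.6,-60.8,56]),10.2,0,side=0,rowmax=235);print(q[0].round(2),q[1])
a=cv2.imread('pics/G5s.png')[140:210,295:375]
cv2.imwrite('pics/G6.png',cv2.resize(a,None,fx=8,fy=8,interpolation=2))
o=monitor.get_obs();print(o['t'],o['ee_pos'])
```

```text
52 [566.29 -60.72  10.19] -19.32992172241211
54 [566.4  -60.82  10.31] -20.178550720214844
56 [566.49 -60.77  10.25] -20.246803283691406
58 [566.59 -60.75  10.21] -19.43796157836914
60 [566.77 -60.78  10.25] -17.957290649414062
[ 0.79 -0.84  0.14  0.1   0.05] -20.320364635432654
23.8667 [641.82657132 -60.7879896  211.3803089 ]
```

View pics/G6.png

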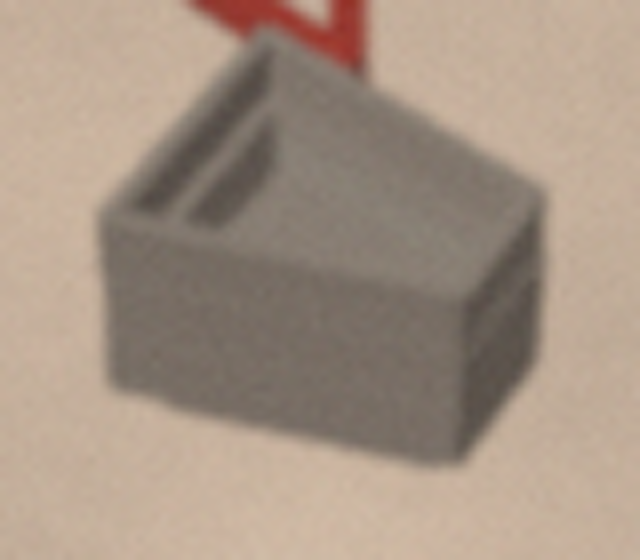

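```bash
python3 -c "
from workcell import order
print(order.close_job())"
```

```text
the job is handed in; nothing more can be done
None
```

Both loose wedge trays are nested in the screwed-down tray, wide end over wide end, and I handed the job in at about 24 s. I lowered each one until it touched, then released it and moved the gripper clear.

- **Height:** the first tray touched down 28.0 mm above the height it was gripped at, and the second 56.0 mm above. The wrist picture agrees with 56 mm for the upper tray.
- **Level:** the upper tray is level to about 0.2° in that picture. I had no separate tilt measurement for the lower tray.
- **Position:** the lower tray is about 1.3 mm from the screwed-down tray's centre, and their headings agree to 0.1°. The upper tray measures about 2.9 mm from the lower one. That is nearly the full 3 mm of play but inside the 6 mm limit, and its heading differs by about 0.2°.
- **Bystanders:** every final position was within about 7 mm of the first readings, which is network noise. Some detections missed or disagreed:
  - The side camera did not find the rectangular tray at the end, but the scene camera showed it unmoved.
  - The scene camera briefly labelled the tray stack as the wire brush.
  - At the start, the side camera labelled a loose wedge tray as the paste tin.

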